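# Close and bolt the sprung lid of the card chest

### The arm

A 6-joint arm with a two-finger parallel gripper is mounted at the origin on the work surface. World frame = base frame: x ahead of the robot, y to its left, z up, the work surface at z = 0. Lengths are in m, angles in degrees, forces in N, time in s.
With the tool pointing down it reaches from about 0.3 to 0.75 m from the base axis. Payload 8.5 kg.
Tool frame: the origin (TCP) lies midway between the tips of the shut fingers; the grasp point (between the pads) lies env.tcp_to_grasp behind it (env.tcp_to_grasp is the distance from the TCP to the grasp point, in m); z points along the fingers, y is the line along which they close (so a half turn about z gives the same grasp; the last joint's range is limited). The gripper opens to 85 mm and grips with 20 to 120 N. Pads are 22 mm wide; open, the fingers measure 114 mm over their backs; the gripper's body (76 mm by 85 mm) begins 54 mm behind the grasp point. The pads swing forward as they close: fully open they stand 13 mm farther back than shut.
Start: joints at [63.868, 21.807, 74.336, -0, 83.858, -12.336], TCP at [0.131, 0.534, 0.231] pointing down, gripper open.
Joint ranges: [-178.18, 178.18], [-50.72, 133.34], [12.68, 142.11], [-81.47, 261.47], [9.98, 163.14], [-165.26, 165.26]. Speed limits (degrees/s): [136.94, 136.94, 180, 180, 180, 180].

### API

Orientations are given as a 3x3 rotation matrix whose columns are the frame's x, y, z axes.
In Python, from rig import observe, optics, job, env gives the robot as it stands. The module is installed in compiled form; this text tells all that it offers.
- The arm moves only by the shell command python3 -m jog 'ROWS' [FORCE]. ROWS is JSON, a list of rows, each a list of 7 numbers: the turn, a rotation vector about the tool's x, y, z in rad, then the shift along the tool's x, y, z in m, then the opening in per cent of the stroke, from 0 (shut) to 100 (fully open). A call has 1 to 10 rows; each row shifts and turns the commanded pose from where the row before left it, along the tool's axes as they then stand; what a row does not reach is not made up. A row lasts 1/8 s, in which the tool goes at most 62.5 mm and 10.7 degrees, less where a joint would pass 70% of its speed; a pose out of reach is approached as far as the arm can. A call is refused whole if a number of a shift passes 0.0625 or a number of a turn 0.188, either way. A call with a gripper value outside its range is refused whole. The fingers move at their own pace and stop on an object; FORCE is the grip in N (left out, the last holds). Time passes only in rows, so rows that do not move let the fingers close. It gives the time, the measured TCP pose, the force, the opening and the grip force at its end, in the units of the state.
- observe(): the state, without advancing time (a new reading comes with each control period).
- optics.get_image(name): name is "side" or "top"; returns a dict with "pixels" (420x560x3 uint8, red, green, blue), "mtx" (3x3 intrinsics, pixels), "rvec" (rotation vector, rad) and "tvec" (3), from world to camera coordinates, as OpenCV has them. Camera axes: x right, y down, z forward; pixel columns grow to the right and rows downward; lengths in m; the calibration is good to about 2 mm. A picture is of the moment at which its call begins. There is no depth.
- job.close_job(): hands the job in; it is judged then, once.
The state is a dict: "time_s": time; "q": joint angles; "qvel": joint speeds; "joint_efforts": joint torques, N m; "position": TCP position; "tool_rot": TCP orientation; "ft_force": force on the tool from outside, world axes, zero at the start; "wrist_torque": the same for the moment, N m; "grip_width": finger opening in m; "gripper_force": force on a finger pad.
Only numpy, scipy, OpenCV 4.12 (cv2) and the standard library are available. Lean on these libraries where they do the work, as an engineer would, in place of code of your own. Each camera call takes 0.05 s, during which the arm holds its last target. There are 200 camera calls.

### The job

Close the lid of the grey steel card chest and lock it: slide the bolt on the lid through its keeper on the chest's rim, fully home, and let go, so that the bolt alone holds the springy lid down. The keeper's height has to be felt for; leave the mug, the stamp and the stapler where they are.

Things in the scene. Friction and masses are not known exactly. Their poses are not given: they have to be found in the camera images.
- case: Grey steel card chest, 260 (x) x 220 (y) x 85 mm high (all sizes here in mm), fixed to the desk. Origin: centre of its underside; x points from the hinge side (nearer the robot) to the keeper side, z up. The lid's hinge line runs along y at x = -110, z = 85. The far rim (x = 87 to 130) is fixed and carries the keeper.
- rim (a point): Point on the rim's top below the keeper's near face; axes as the chest. Keeper: steel hoop 36 wide (y), 12 thick (x); hole 20 wide, 11 high, 10 of steel above it, solid below. It was set by hand: the hole's middle is 10 to 22 above this point, not measured, to be found by touch. The bolt's flat nose is stopped by the steel if too high or low: let it feel its way, step by step.
- lid (a joint): Lid angle about the hinge line, rad; 0 = hard down, its top flush with the rim; grows as the far edge rises. Plate 192 x 200 x 6, from 3 to 195 from the hinge line. A spring holds it open at about 0.20 to 0.25; holding it at 0.09 to 0 takes about 6 to 18 N downward at the knob. It rises when let go unless bolted; bolted, it stays at 0.01 to 0.09, by the keeper's height.
- bolt (a joint): Bolt travel along the lid away from the hinge, m; 0 = drawn back, 0.050 = fully home. About 2 N of friction; stays where left. With the lid down, the nose meets the keeper's near face at 0.018 and comes out behind it at 0.030. It starts partly out (0.010 to 0.034) and may land on top of the keeper if the lid is pressed before it is drawn back.
- nose (a point): Middle of the flat nose of the bolt's steel bar (14 wide, 8 thick, its middle 7 above the lid's top). 190 from the hinge line along the lid at travel 0. The bar tilts with the lid.
- knob (a point): Grip point of the bolt's knob: steel cylinder, diameter 16, from 11 to 42 above the lid's top. The point is on its axis, 28 above the lid's top, 110 from the hinge line (along the lid) at travel 0. Axes: x along the travel, z along the knob, square to the lid. Two straps over the bar (36 wide, 16 high, 10 long) stand on the lid 80 and 181 from the hinge line.
- mug: White mug, 76 across, 90 high, origin under its centre. A bystander.
- stamp: Rubber stamp with a dark wooden grip, 55 x 30 x 74 high, origin under its centre. A bystander.
- stapler: Stapler, 130 x 34 x 44 high, origin under its centre. A bystander.

How it is judged (in metres and radians):
At the end, for the whole second after the job is handed in: The bolt stands at least 44 mm out of its 50 mm travel, through the keeper, with the lid held down below 0.095 rad by the bolt, nothing moving (value of joint bolt above 0.044 m and value of joint lid below 0.095 rad and velocity of joint bolt below 0.01 m/s and velocity of joint lid below 0.03 rad/s); the robot touches nothing.
It fails at once if the mug was moved by more than 30 mm (distance of mug from where it was at the start of the episode above 0.03 m).
It fails at once if the stamp was moved by more than 30 mm (distance of stamp from where it was at the start of the episode above 0.03 m).
It fails at once if the stapler was moved by more than 30 mm (distance of stapler from where it was at the start of the episode above 0.03 m).
It also fails if it takes over 67 s, if anything falls off the work surface, if the arm or the gripper's body presses on something with over 40 N, if the wrist force passes 120 N, or if a joint passes its speed limit or range.

## Working session

There is one attempt and no reset: what is moved stays moved. The work goes in short steps, Python scripts to look and compute and a shell command to move; the robot and the scene stay as the last step left them, time stands still between calls to the robot, and variables do not carry over. Pictures are saved under pics/ and viewed, at most 10 in all, crops included, and the job is handed in when it is done.

```bash
mkdir -p pics; python3 - <<'E'
from rig import observe, optics, env
import cv2,numpy as np
for n in("top","side"):
    im=optics.get_image(n); cv2.imwrite(f"pics/{n}0.png",im["pixels"][:,:,::-1]); print(n,im["mtx"].tolist(),im["rvec"],im["tvec"])
s=observe(); print(s, env.tcp_to_grasp)
E
```

```text
top [[420.9524601224745, 0.0, 284.96996543187646], [0.0, 420.9524601224745, 201.28945558366016], [0.0, 0.0, 1.0]] [ 2.11408091 -2.13311767  0.21500066] [0.05992038 0.5942554  0.89696429]
side [[458.81105277517946, 0.0, 283.89972245127086], [0.0, 458.81105277517946, 208.38114606230448], [0.0, 0.0, 1.0]] [ 2.24412545 -0.30671272  0.13439327] [-0.5649164   0.21463443  1.03831968]
{'time_s': 0.1, 'q': array([ 6.38697240e+01,  2.18393791e+01,  7.43799047e+01, -2.27513143e-04,
        8.38576295e+01, -1.23362321e+01]), 'qvel': array([-0.10051299, -0.21211527, -0.12907736,  0.03087517, -0.02016152,
       -0.03632928]), 'joint_efforts': array([ 3.83107850e-03, -4.49220800e+01, -2.31659567e+01, -1.44706000e-04,
        3.67528643e-03,  1.00269116e-06]), 'position': array([0.13102785, 0.5338961 , 0.23075541]), 'tool_rot': array([[-9.71159090e-01,  2.38431703e-01, -5.87662314e-04],
       [ 2.38432259e-01,  9.71158381e-01, -1.20692977e-03],
       [ 2.82942862e-04, -1.31223847e-03, -9.99999099e-01]]), 'ft_force': array([ 0.15219473, -0.06424552, -0.03199641]), 'wrist_torque': array([0.01784232, 0.00137639, 0.0299124 ]), 'gripper_force': 0.0, 'grip_width': 0.08520706734434952} 0.0187
```

View pics/top0.png

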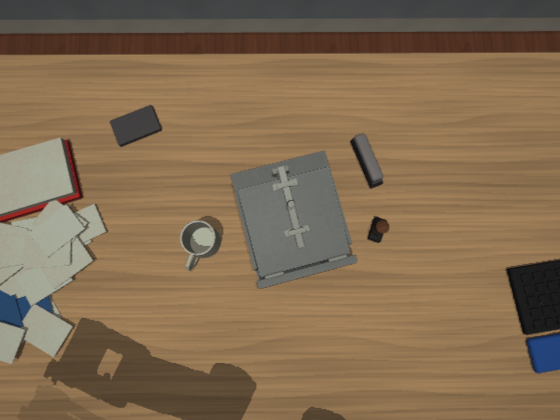

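View pics/side0.png

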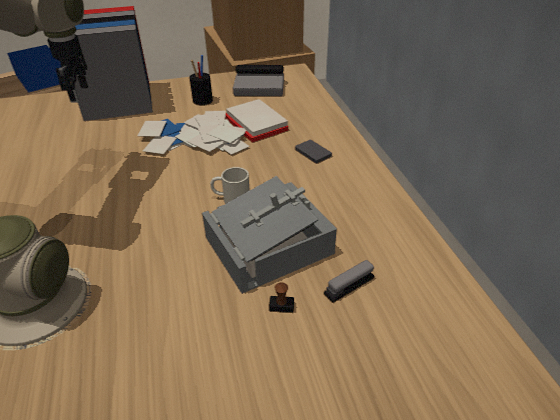

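The top view shows the chest at about (290,215), with the knob near (291,205), the keeper near (282,172), the mug at (200,240), the stamp at (378,229) and the stapler at (367,160). The side view shows the lid open. I'll enlarge both.

```bash
python3 - <<'E'
import cv2
a=cv2.imread("pics/top0.png")[145:295,220:370]; cv2.imwrite("pics/topc.png",cv2.resize(a,(600,600),interpolation=cv2.INTER_CUBIC))
a=cv2.imread("pics/side0.png")[170:290,195:355]; cv2.imwrite("pics/sidec.png",cv2.resize(a,(800,600),interpolation=cv2.INTER_CUBIC))
E
```

```text
(no output)
```

View pics/topc.png

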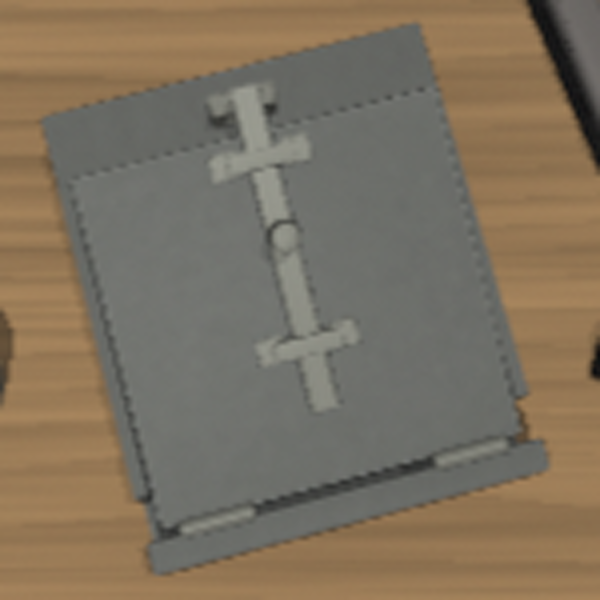

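View pics/sidec.png

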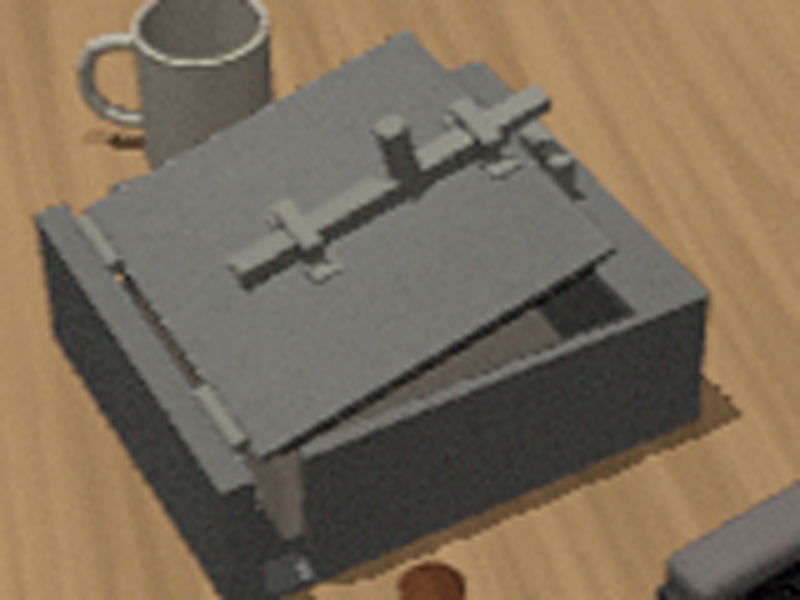

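The top crop shows the rim corners at (45,120) and (420,25), the hinge corners at (155,573) and (548,468), the knob top at (286,235) and the bolt nose at (245,88), over the keeper. The side crop shows the knob top at (393,125), the lid's near corner at (615,247) and the rim corner at (708,293). I'll fit chest pose, lid angle and travel to these.

```bash
cat > h.py <<'E'
import numpy as np,cv2
from rig import optics
from scipy.optimize import least_squares
def cam(n):
    i=optics.get_image(n); return i
def proj(c,P): return cv2.projectPoints(np.array(P,float).reshape(-1,3),c["rvec"],c["tvec"],c["mtx"],None)[0].reshape(-1,2)
def lid(a,s,y,h): # hinge frame: s along, h above lid top
    return [-.110+s*np.cos(a)-h*np.sin(a), y, .085+s*np.sin(a)+h*np.cos(a)]
def W(p,P):
    c,s=np.cos(p[2]),np.sin(p[2]); P=np.array(P,float).reshape(-1,3)
    return np.c_[p[0]+c*P[:,0]-s*P[:,1],p[1]+s*P[:,0]+c*P[:,1],P[:,2]]
E
python3 - <<'E'
from h import *
T,S=cam("top"),cam("side")
def pts(p):
    a,t=p[3],p[4]
    top=[[.13,.11,.085],[.13,-.11,.085],[-.13,.11,.085],[-.13,-.11,.085],lid(a,.11+t,0,.042),lid(a,.19+t,0,.011),lid(a,.195,.1,0),lid(a,.195,-.1,0)]
    side=[[-.13,.11,.085],[.13,-.11,.085],[.13,-.11,0],lid(a,.11+t,0,.042),lid(a,.195,-.1,0),lid(a,.195,.1,0)]
    return top,side
zt=np.array([[45,120],[420,25],[155,573],[548,468],[286,235],[245,88],[70,180],[437,88]])/4+[220,145]-.4
zs=np.array([[40,215],[708,293],[697,418],[393,125],[615,247],[405,32]])/5+[195,170]-.4
def r(p):
    t,s=pts(p); return np.r_[(proj(T,W(p,t))-zt).ravel(),(proj(S,W(p,s))-zs).ravel()]
f=least_squares(r,[.5,0,.2,.22,.02],loss='soft_l1')
print(f.x); print(r(f.x).reshape(-1,2).round(1).tolist())
p=f.x;np.save("p.npy",p)
for a,t in((p[3],p[4]),(p[3],0),(.05,0),(.05,.05)): print(a,t,W(p,lid(a,.11+t,0,.028)).round(4),W(p,lid(a,.11+t,0,.042)).round(4))
print(np.degrees(p[2]))
E
```

```text
[0.5541334  0.03870622 0.24823877 0.22108256 0.02995808]
[[-1.1, -1.0], [0.1, -1.1], [-0.2, 1.1], [1.2, 0.6], [0.1, 0.0], [-0.2, -0.6], [0.2, -0.2], [-0.3, -0.4], [-2.1, -0.3], [0.3, 0.2], [0.2, 0.3], [-0.7, 0.3], [-0.2, 0.4], [0.1, -0.2]]
0.22108255520596506 0.029958078860689925 [[0.5739 0.0437 0.143 ]] [[0.5709 0.043  0.1567]]
0.22108255520596506 0 [[0.5456 0.0365 0.1364]] [[0.5426 0.0358 0.1501]]
0.05 0 [[0.5526 0.0383 0.1185]] [[0.552  0.0382 0.1324]]
0.05 0.05 [[0.6011 0.0506 0.121 ]] [[0.6004 0.0504 0.1349]]
14.22303380954608
```

```bash
cat >> h.py <<'E'
from scipy.spatial.transform import Rotation as Ro
def toolrot(p,a):
    y=np.array([-np.sin(p[2]),np.cos(p[2]),0]); u=np.array([np.cos(p[2]),np.sin(p[2]),0]); z=u*np.sin(a)-np.array([0,0,1])*np.cos(a)
    return np.c_[np.cross(y,z),y,z]
def delta(p,pos,a):
    from rig import observe
    s=observe(); R=toolrot(p,a)
    print("turn",Ro.from_matrix(s["tool_rot"].T@R).as_rotvec().round(4),"shift after",(R.T@(np.ravel(pos)-s["position"])).round(4))
E
python3 -m jog '[[0,0,-0.163,0,0,0,100],[0,0,-0.163,0,0,0,100],[0,0,-0.163,0,0,0,100],[0,-0.11,0,0,0,0,100],[0,-0.11,0,0,0,0,100],[0,0,0,0,0,0,100]]'
python3 - <<'E'
from h import *
p=np.load("p.npy"); a=p[3]
delta(p,W(p,lid(a,.11+p[4],0,.10)),a)
E
```

```text
time_s: 0.95
position: [0.1299, 0.5338, 0.2312]
tool_rot: [[-0.946, -0.248, 0.21], [-0.242, 0.969, 0.053], [-0.217, -0.001, -0.976]]
ft_force: [0.7, -0.0, 0.2]
grip_width: 0.0857
gripper_force: 0.0
turn [-0.0002 -0.0024  0.002 ] shift after [-0.2831 -0.5841  0.082 ]
```

```bash
python3 -m jog '[[0,0,0,-0.028,-0.058,0.008,100],[0,0,0,-0.028,-0.058,0.008,100],[0,0,0,-0.028,-0.058,0.008,100],[0,0,0,-0.028,-0.058,0.008,100],[0,0,0,-0.028,-0.058,0.008,100],[0,0,0,-0.028,-0.058,0.008,100],[0,0,0,-0.028,-0.058,0.008,100],[0,0,0,-0.028,-0.058,0.008,100],[0,0,0,-0.028,-0.058,0.008,100],[0,0,0,-0.028,-0.058,0.008,100]]'
python3 -m jog '[[0,0,0,0,0,0,100],[0,0,0,0,0,0,100]]'
python3 - <<'E'
from h import *
p=np.load("p.npy"); a=p[3]
delta(p,W(p,lid(a,.11+p[4],0,.10)),a)
for n in("top","side"): cv2.imwrite(f"pics/{n}1.png",cam(n)["pixels"][:,:,::-1])
a=cv2.imread("pics/top1.png")[110:260,190:390]; b=cv2.imread("pics/side1.png")[100:300,160:360]
cv2.imwrite("pics/m1.png",np.hstack([cv2.resize(a,(400,300)),cv2.resize(b,(400,300))*1]))
E
```

```text
time_s: 2.2
position: [0.5413, 0.0591, 0.2152]
tool_rot: [[-0.946, -0.245, 0.211], [-0.239, 0.97, 0.055], [-0.218, 0.002, -0.976]]
ft_force: [0.2, 0.2, 0.3]
grip_width: 0.0857
gripper_force: 0.0
time_s: 2.45
position: [0.5397, 0.0612, 0.2147]
tool_rot: [[-0.946, -0.245, 0.21], [-0.239, 0.97, 0.055], [-0.217, 0.002, -0.976]]
ft_force: [-0.7, 0.3, 0.3]
grip_width: 0.0855
gripper_force: 0.0
turn [ 0.0015 -0.002  -0.0012] shift after [-0.0125 -0.0254  0.0043]
```

View pics/m1.png

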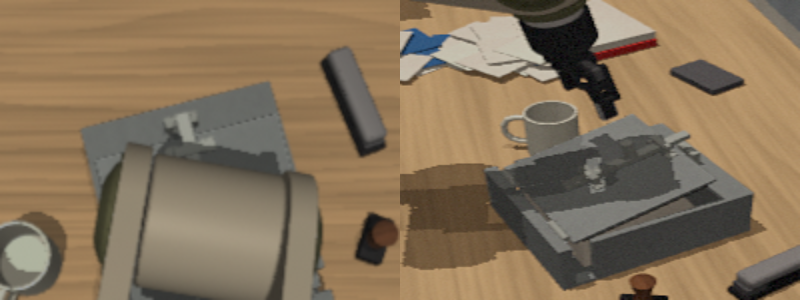

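```bash
python3 -m jog '[[0,0,0,-0.0125,-0.0255,0,100],[0,0,0,0,0,0.03,100],[0,0,0,0,0,0.03,100],[0,0,0,0,0,0.02,100],[0,0,0,0,0,0.010,100],[0,0,0,0,0,0,100]]'
python3 - <<'E'
from h import *
p=np.load("p.npy"); a=p[3]
delta(p,W(p,lid(a,.11+p[4],0,.013)),a)
b=cam("side")["pixels"][:,:,::-1][150:290,190:350]
cv2.imwrite("pics/m2.png",cv2.resize(b,(640,560)))
E
```

```text
time_s: 3.3
position: [0.5766, 0.0452, 0.1299]
tool_rot: [[-0.946, -0.247, 0.211], [-0.241, 0.969, 0.054], [-0.218, 0.0, -0.976]]
ft_force: [0.3, -0.5, 0.2]
grip_width: 0.0854
gripper_force: 0.0
turn [ 0.0005 -0.0015  0.0009] shift after [ 0.     -0.0007  0.0016]
```

View pics/m2.png

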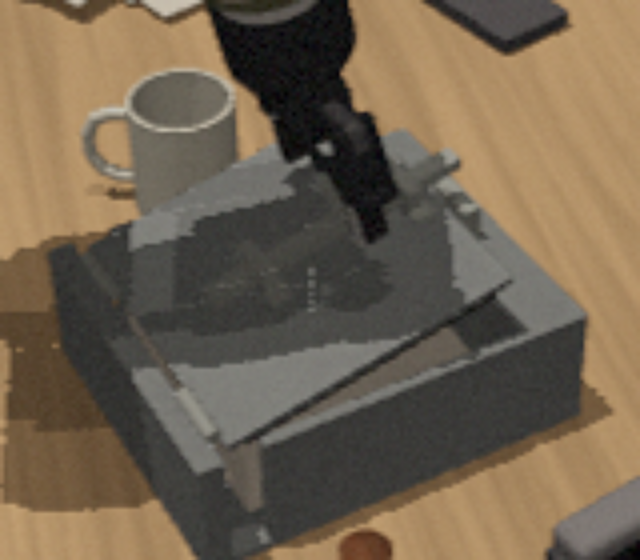

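The fingers straddle the knob, with the near finger tip at about (375,240), above the lid. Next I'll close them.

```bash
python3 -m jog '[[0,0,0,0,0,0,10],[0,0,0,0,0,0,5],[0,0,0,0,0,0,5],[0,0,0,0,0,0,5],[0,0,0,0,0,0,5],[0,0,0,0,0,0,5],[0,0,0,0,0,0,5],[0,0,0,0,0,0,5]]' 60
```

```text
time_s: 4.35
position: [0.5773, 0.0436, 0.1301]
tool_rot: [[-0.946, -0.245, 0.213], [-0.24, 0.969, 0.052], [-0.219, -0.002, -0.976]]
ft_force: [1.1, -4.9, 0.5]
grip_width: 0.0143
gripper_force: 58.4
```

```bash
python3 -m jog '[[0,0,0,0.01,-0.001,0,5],[0,0,0,0.01,0,0,5],[0,0,0,0.005,0,0,5],[0,0,0,0,0,0,5]]'
python3 -m jog '[[0,0,0,0.003,0,0,5],[0,0,0,0.002,0,0,5],[0,0,0,0,0,0,5]]'
```

```text
time_s: 4.85
position: [0.5526, 0.0373, 0.1241]
tool_rot: [[-0.946, -0.246, 0.21], [-0.24, 0.969, 0.053], [-0.216, 0.0, -0.976]]
ft_force: [-1.1, -3.7, -0.8]
grip_width: 0.0142
gripper_force: 58.5
time_s: 5.22
position: [0.5496, 0.0364, 0.1239]
tool_rot: [[-0.946, -0.245, 0.214], [-0.24, 0.969, 0.054], [-0.221, -0.001, -0.975]]
ft_force: [4.7, -0.5, 3.2]
grip_width: 0.0139
gripper_force: 58.6
```

```bash
cat >> h.py <<'E'
def st(p,y0=0):
    """lid angle from tool tilt, and from TCP (s,h) in the hinge frame"""
    from rig import observe
    s=observe(); c,d=np.cos(p[2]),np.sin(p[2]); q=s["position"]-[p[0],p[1],0]
    X,Y,Z=c*q[0]+d*q[1]+.11,-d*q[0]+c*q[1],q[2]-.085
    tilt=np.arcsin(s["tool_rot"][2,0]*-1); r=np.hypot(X,Z)
    # angle assuming h=.013
    a=np.arctan2(Z,X)-np.arcsin(.013/r); f=s["ft_force"]
    print("t%.2f tilt %.4f  a(h=13) %.4f travel %.4f  y %.4f  Falong %.1f Fy %.1f Fz %.1f"%(s["time_s"],tilt,a,np.sqrt(r*r-.013**2)-.11,Y,c*f[0]+d*f[1],-d*f[0]+c*f[1],f[2]))
if __name__=="__main__": st(np.load("p.npy"))
E
python3 h.py
python3 -m jog '[[0,0.035,0,-0.0005,0,0.0039,5],[0,0.035,0,-0.0005,0,0.0039,5],[0,0,0,0,0,0,5]]' 90 >/dev/null; python3 h.py
python3 -m jog '[[0,0.035,0,-0.0005,0,0.0039,5],[0,0.035,0,-0.0005,0,0.0039,5],[0,0,0,0,0,0,5]]'; python3 h.py
```

```text
t5.22 tilt 0.2224  a(h=13) 0.2383 travel 0.0012  y -0.0011  Falong 4.5 Fy -1.6 Fz 3.2
t5.60 tilt 0.1494  a(h=13) 0.1646 travel 0.0013  y -0.0010  Falong 2.2 Fy -0.9 Fz 6.5
time_s: 5.98
position: [0.5539, 0.0376, 0.1087]
tool_rot: [[-0.966, -0.246, 0.077], [-0.245, 0.969, 0.019], [-0.079, -0.001, -0.997]]
ft_force: [1.6, -1.0, 10.9]
grip_width: 0.0134
gripper_force: 88.7
t5.97 tilt 0.0792  a(h=13) 0.0972 travel 0.0013  y -0.0011  Falong 1.3 Fy -1.4 Fz 10.9
```

```bash
python3 -m jog '[[0,0,0,-0.007,0,0,5],[0,0,0,-0.007,0,0,5],[0,0,0,0,0,0,5]]' >/dev/null; python3 h.py
for i in 1; do python3 -m jog '[[0,0,0,-0.003,0,0,5],[0,0,0,0,0,0,5]]' >/dev/null; python3 h.py; done
python3 -m jog '[[0,0,0,-0.002,0,0,5],[0,0,0,0,0,0,5]]' >/dev/null; python3 h.py
```

```text
t6.35 tilt 0.0781  a(h=13) 0.0944 travel 0.0146  y -0.0010  Falong 1.0 Fy -2.2 Fz 8.8
t6.60 tilt 0.0770  a(h=13) 0.0932 travel 0.0171  y -0.0010  Falong -1.1 Fy -2.3 Fz 7.9
t6.85 tilt 0.0767  a(h=13) 0.0926 travel 0.0189  y -0.0010  Falong -1.7 Fy -1.2 Fz 7.4
```

```bash
python3 -m jog '[[0,0,0,-0.0015,0,0,5],[0,0,0,0,0,0,5]]' >/dev/null; python3 h.py
python3 -m jog '[[0,0,0,-0.0015,0,0,5],[0,0,0,0,0,0,5]]' >/dev/null; python3 h.py
```

```text
t7.10 tilt 0.0766  a(h=13) 0.0923 travel 0.0203  y -0.0010  Falong -3.0 Fy -2.5 Fz 8.8
t7.35 tilt 0.0735  a(h=13) 0.0918 travel 0.0206  y -0.0010  Falong -8.3 Fy -2.1 Fz 11.4
```

```bash
for i in 1; do
python3 -m jog '[[0,0.005,0,0,0,0.00065,5],[0,0,0,0,0,0,5]]' >/dev/null; python3 h.py
python3 -m jog '[[0,0.005,0,0,0,0.00065,5],[0,0,0,0,0,0,5]]' >/dev/null; python3 h.py
python3 -m jog '[[0,0.005,0,0,0,0.00065,5],[0,0,0,0,0,0,5]]' >/dev/null; python3 h.py; done
```

```text
t7.60 tilt 0.0687  a(h=13) 0.0901 travel 0.0206  y -0.0010  Falong -10.0 Fy -3.1 Fz 14.3
t7.85 tilt 0.0640  a(h=13) 0.0878 travel 0.0205  y -0.0010  Falong -11.4 Fy -2.7 Fz 17.2
t8.10 tilt 0.0589  a(h=13) 0.0840 travel 0.0204  y -0.0010  Falong -12.0 Fy -2.4 Fz 18.8
```

```bash

python3 -m jog '[[0,0,0,0.0012,0,0,5],[0,0.003,0,0,0,0.0008,5],[0,0,0,0,0,0,5]]' >/dev/null; python3 h.py
python3 -m jog '[[0,0.005,0,0,0,0.0008,5],[0,0,0,0,0,0,5]]' >/dev/null; python3 h.py
python3 -m jog '[[0,0.005,0,0,0,0.0008,5],[0,0,0,0,0,0,5]]' >/dev/null; python3 h.py
python3 -m jog '[[0,0.005,0,0,0,0.0008,5],[0,0,0,0,0,0,5]]' >/dev/null; python3 h.py
```

```text
t8.47 tilt 0.0586  a(h=13) 0.0768 travel 0.0203  y -0.0010  Falong -6.3 Fy -1.0 Fz 15.2
t8.72 tilt 0.0536  a(h=13) 0.0712 travel 0.0202  y -0.0010  Falong -6.3 Fy -1.6 Fz 15.8
t8.97 tilt 0.0486  a(h=13) 0.0651 travel 0.0201  y -0.0010  Falong -5.4 Fy -2.4 Fz 14.0
t9.22 tilt 0.0439  a(h=13) 0.0594 travel 0.0201  y -0.0010  Falong -4.8 Fy -0.5 Fz 14.8
```

```bash

python3 -m jog '[[0,0.005,0,-0.0003,0,0.0007,5],[0,0,0,0,0,0,5]]' >/dev/null; python3 h.py
python3 -m jog '[[0,0.005,0,-0.0002,0,0.0007,5],[0,0,0,0,0,0,5]]' >/dev/null; python3 h.py
python3 -m jog '[[0,0.005,0,-0.0002,0,0.0007,5],[0,0,0,0,0,0,5]]' >/dev/null; python3 h.py
```

```text
t9.47 tilt 0.0382  a(h=13) 0.0544 travel 0.0201  y -0.0010  Falong -6.5 Fy -2.1 Fz 17.3
t9.72 tilt 0.0329  a(h=13) 0.0499 travel 0.0201  y -0.0010  Falong -8.5 Fy -2.2 Fz 17.7
t9.97 tilt 0.0276  a(h=13) 0.0450 travel 0.0201  y -0.0010  Falong -8.6 Fy -1.6 Fz 18.3
```

```bash

python3 -m jog '[[0,0.005,0,0,0,0.0006,5],[0,0,0,0,0,0,5]]' >/dev/null; python3 h.py
python3 -m jog '[[0,0.005,0,0,0,0.0006,5],[0,0,0,0,0,0,5]]' >/dev/null; python3 h.py
python3 -m jog '[[0,0.005,0,0,0,0.0006,5],[0,0,0,0,0,0,5]]' >/dev/null; python3 h.py
```

```text
t10.22 tilt 0.0228  a(h=13) 0.0406 travel 0.0201  y -0.0010  Falong -7.7 Fy -1.2 Fz 18.3
t10.47 tilt 0.0180  a(h=13) 0.0342 travel 0.0201  y -0.0010  Falong -6.7 Fy -2.0 Fz 15.0
t10.72 tilt 0.0146  a(h=13) 0.0285 travel 0.0207  y -0.0010  Falong -2.1 Fy -1.3 Fz 11.8
```

```bash

python3 -m jog '[[0,0,0,-0.0015,0,0,5],[0,0,0,0,0,0,5]]' >/dev/null; python3 h.py
python3 -m jog '[[0,0,0,-0.0015,0,0,5],[0,0,0,0,0,0,5]]' >/dev/null; python3 h.py
```

```text
t10.97 tilt 0.0149  a(h=13) 0.0284 travel 0.0224  y -0.0010  Falong -0.9 Fy -0.4 Fz 12.3
t11.22 tilt 0.0149  a(h=13) 0.0282 travel 0.0239  y -0.0010  Falong -1.4 Fy -1.0 Fz 12.5
```

In the hole. Now I'll drive it home.

```bash

python3 -m jog '[[0,0,0,-0.004,0,0,5],[0,0,0,-0.004,0,0,5],[0,0,0,0,0,0,5]]' >/dev/null; python3 h.py
python3 -m jog '[[0,0,0,-0.005,0,0,5],[0,0,0,-0.005,0,0,5],[0,0,0,0,0,0,5]]' >/dev/null; python3 h.py
python3 -m jog '[[0,0,0,-0.005,0,0,5],[0,0,0,-0.003,0,0,5],[0,0,0,0,0,0,5]]' >/dev/null; python3 h.py
```

```text
t11.60 tilt 0.0154  a(h=13) 0.0273 travel 0.0321  y -0.0010  Falong -1.0 Fy -0.5 Fz 12.8
t11.97 tilt 0.0154  a(h=13) 0.0260 travel 0.0422  y -0.0010  Falong -0.2 Fy -1.2 Fz 11.3
t12.35 tilt 0.0148  a(h=13) 0.0251 travel 0.0499  y -0.0010  Falong -0.7 Fy -0.8 Fz 11.0
```

```bash

python3 -m jog '[[0,0,0,-0.002,0,0,5],[0,0,0,0,0,0,5]]' >/dev/null; python3 h.py
python3 -m jog '[[0,0,0,-0.002,0,0,5],[0,0,0,0,0,0,5]]' >/dev/null; python3 h.py
```

```text
t12.60 tilt 0.0138  a(h=13) 0.0241 travel 0.0515  y -0.0010  Falong -2.3 Fy -2.0 Fz 10.1
t12.85 tilt 0.0086  a(h=13) 0.0189 travel 0.0516  y -0.0009  Falong -9.9 Fy -3.0 Fz 9.4
```

```bash

python3 -m jog '[[0,0,0,0.0012,0,0,5],[0,0,0,0,0,-0.0008,5],[0,0,0,0,0,0,5]]' >/dev/null; python3 h.py
python3 -m jog '[[0,0,0,0,0,0,60],[0,0,0,0,0,0,60],[0,0,0,0,0,0,60],[0,0,0,0,0,0,60],[0,0,0,0,0,-0.03,60],[0,0,0,0,0,-0.05,60],[0,0,0,0,0,-0.06,60],[0,0,0,0,0,0,60]]'; python3 h.py
python3 -m jog '[[0,0,0,0.06,0,0,60],[0,0,0,0.06,0,0,60],[0,0,0,0.06,0,0,60],[0,0,0,0.05,0,0,60],[0,0,0,0,0,0,60]]' >/dev/null
python3 - <<'E'
from h import *
a=cam("top")["pixels"][145:295,220:370,::-1];b=cam("side")["pixels"][170:290,195:355,::-1]
cv2.imwrite("pics/end.png",np.hstack([cv2.resize(a,(400,400)),cv2.resize(b,(400,400))]))
E
```

```text
t13.22 tilt 0.0115  a(h=13) 0.0267 travel 0.0514  y -0.0010  Falong -4.9 Fy -2.7 Fz 9.7
time_s: 14.22
position: [0.6043, 0.0501, 0.2473]
tool_rot: [[-0.969, -0.246, 0.026], [-0.246, 0.969, 0.003], [-0.026, -0.003, -1.0]]
ft_force: [0.2, -0.1, -0.1]
grip_width: 0.051
gripper_force: 0.0
t14.22 tilt 0.0259  a(h=13) 0.7312 travel 0.1185  y -0.0013  Falong 0.2 Fy -0.2 Fz -0.1
```

View pics/end.png

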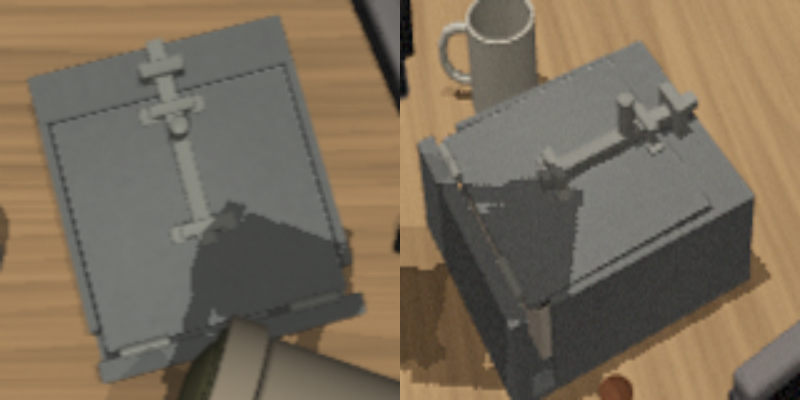

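The bolt passes through the keeper, with its nose out behind at (155,47). The lid stays down, the knob sits at its front strap and the arm is clear.

```bash
python3 -c "
from rig import job
print(job.close_job())"
```

```text
the job is handed in; nothing more can be done
None
```

The lid is closed with the bolt fully home through the keeper and released, the arm is clear, no bystander was touched as far as I could see, and the job was handed in at about 15 s (no verdict was returned).

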